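# Set the shaker's dial to the long line and start it

## Task

Set the bench shaker and start it. With a fingertip, push the dial's upright rib round, from one side at a time and never pinched between the fingers, until the dial's index mark lines up with the long line of the scale around it and the dial stands still; then press the larger (start) button fully down and let it come back, leaving the dial on the line. Do not press start before the dial is set, do not press the smaller button, and leave the vial, rack, bottle and the other things around where they stand.

Things in the scene. Friction and masses are not known exactly. Their poses are not given: they have to be found in the camera images.
- shaker: White bench shaker, fixed, 210 mm (its x) by 420 mm (its y), 55 mm tall. Origin: centre of its underside; its x points away from the robot, y to the left, apart from a yaw up to 20 degrees. Left half: flat control deck, 55 mm above the bench, with dial and two buttons. Right half: platform (top 78 mm above the bench) carrying the tube rack.
- dial_center (a point): On the dial's vertical axis, at the upper face of its disc, 69 mm above the bench. Grey disc, radius 50 mm, turns without stops both ways, stays where left (0.08 N m: 3 N at 28 mm). A black upright rib crosses it through the axis and along the index mark: 76 mm long, 14 mm thick, spine 26 mm tall above the disc, its sides 23 mm. Either end can be pushed.
- index_mark (a point): The dial's index mark: outer end of the dial's only white line (radial, 4 mm wide, from one end of the rib to the rim, repeated on top of the rib at that end), at 50 mm from the axis and the height of the disc's upper face. The rib's other end has no line.
- target_line (a point): The target: inner end of the scale's long line, taken 50 mm from the dial's axis at the height of the dial's upper face. The scale is a fixed black collar, radius 72 mm, under and around the dial, its top 8 mm below the dial's face, with 23 short thin white ticks (5 mm long) and one long broad white line (4 by 20 mm, radial): the target.
- dial (a joint): Angle of the dial, rad, grows counter-clockwise seen from above; 0 when the index mark points along the shaker's -x. It does not tell where the target line is.
- rib_side_a: One long side face part of the dial's rib (4 mm thick, 74 mm long, from 8 to 31 mm above the underside of the dial's disc); origin on the dial's axis, at the underside of the disc (61 mm above the bench); its -x points at the index mark; this side lies on the +y side.
- rib_side_b: The opposite side of the rib, same size, frame and origin, on the -y side.
- start_top (a point): Centre of the top face of the start button, the larger of the two: black round cap of 16 mm radius in a grey round housing of 24 mm radius and 12 mm height on the deck; the cap's top is 77 mm above the bench. It is pressed straight down, travels 6 mm, springs back; fully down takes 4 N.
- start (a joint): Travel of the start button, m: 0 out, 0.006 fully in.
- pause_top (a point): Centre of the top of the pause button, the smaller one (cap of 8 mm radius, housing of 16 mm radius, same heights and spring), 100 mm from the start button; the two may stand either way round. Not to be pressed.
- pause (a joint): Travel of the pause button, m: 0 out, 0.006 fully in.
- vial: Bystander: small amber vial, 22 mm across, 40 mm tall, loose on the far left corner of the control deck. Origin: centre of its underside.
- reagent: Bystander: white bottle, 66 mm across, 130 mm tall, on the bench to the left of the shaker. Origin: centre of its underside.
- timer: Bystander: white timer, 35 by 85 by 65 mm tall, on the bench beyond the shaker. Origin: centre of its underside.
- tip_box: Bystander: box of tips, 115 by 78 by 66 mm tall, on the bench to the right of the shaker. Origin: centre of its underside.
- tube_rack: Bystander: orange tube rack, 90 by 70 by 53 mm tall, loose on the shaker's platform. Origin: centre of its underside.
- dish: Bystander: closed round dish, 92 mm across, 24 mm tall, on the bench beyond the shaker. Origin: centre of its underside.

How it is judged (in metres and radians):
On the way, in this order (a step that is already met when the one before it is completed fails the run):
1. the dial stands still with its index mark on the long line (distance between index_mark and target_line below 0.0035 m and velocity of joint dial between -0.1 and 0.1 rad/s), for 0.3 s.
2. the start button is pressed fully down (value of joint start above 0.0048 m), for 0.05 s.
At the end, for the whole second after the job is handed in: The dial is at rest with the outer end of its index mark within 3.5 mm (about 4 degrees) of the long line, the start button has been pressed (at least 4.8 mm) after that and is back out, and the smaller button is out (all of step 1 and value of joint each of start, pause below 0.001 m); the robot touches nothing.
It fails at once if the start button pressed while the dial was not on the line (value of joint start above 0.003 m and not (distance between index_mark and target_line below 0.005 m)).
It fails at once if the smaller button pressed (value of joint pause above 0.003 m).
It fails at once if the rib pinched between the fingers (both its sides touched at once) (contact force between the fingers and rib_side_a above 1 N and contact force between the fingers and rib_side_b above 1 N).
It fails at once if one of the vial, reagent bottle, timer, tip box, tube rack and dish moved, lifted or knocked by more than 20 mm (distance of any of vial, reagent, timer, tip_box, tube_rack, dish from where it was at the start of the episode above 0.02 m).
It also fails if it takes over 61 s, if anything falls off the work surface, if the arm or the gripper's body presses on something with over 40 N, if the wrist force passes 120 N, or if a joint passes its speed limit or range.

## Robot

A 6-joint arm with a two-finger parallel gripper is mounted at the origin on the work surface. World frame = base frame: x ahead of the robot, y to its left, z up, the work surface at z = 0. Lengths are in mm, angles in rad, forces in N, time in s.
With the tool pointing down it reaches from about 300 to 750 mm from the base axis. Payload 8.5 kg.
Tool frame: the origin (TCP) lies between the finger pads; the fingertips stand 17 mm ahead of it and the grasp point (between the pads) lies 2 mm behind it; z points along the fingers, y is the line along which they close (so a half turn about z gives the same grasp; the last joint's range is limited). The gripper opens to 85 mm and grips with 20 to 120 N. Pads are 22 mm wide; open, the fingers measure 114 mm over their backs; the gripper's body (76 mm by 85 mm) begins 54 mm behind the grasp point. The pads swing forward as they close: fully open they stand 13 mm farther back than shut.
Start: joints at [0.896, 0.381, 1.297, -0, 1.464, -0.215], TCP at [244.062, 492.863, 248.322] pointing down, gripper open.
Joint ranges: [-3.11, 3.11], [-0.89, 2.33], [0.22, 2.48], [-1.42, 4.56], [0.17, 2.85], [-2.88, 2.88]. Speed limits (rad/s): [2.39, 2.39, 3.14, 3.14, 3.14, 3.14].

## Interface

Orientations are given as a rotation vector (axis times angle).
In Python, from bench import env, ik, monitor, imaging, job gives the robot as it stands. Calls block until the motion is done:
- env.reach(position, orientation): joint-space move of the TCP to a pose.
- env.servo_line(position, rot=None, max_speed=150): straight line of the TCP; rot=None keeps the orientation; max_speed is the mean speed in mm/s.
- env.set_joints(angles): joint-space move.
- env.ungrasp() and env.gripper_close(f_grip=None): open the fingers fully, or close them until they stop; f_grip is the grip in N (None keeps the last).
- env.wait(seconds).
- ik(position, orientation): joint angles nearest the present ones, or None.
- monitor.read_state(): the state.
- imaging.grab_frame(name): name is "side" or "top" or "wrist"; returns (picture, depth): 384x512x3 uint8, red, green, blue; 384x512 float32, mm along the optical axis (not along the pixel's ray), 0 where there is no reading.
- imaging.camera_params(name): a dict with "K" (3x3 intrinsics, pixels), "D" ([k1, k2, p1, p2, k3] as OpenCV has them; the pictures are not rectified), "camera_from_world" (4x4, takes a point from world to camera coordinates); the wrist camera has in their place "hand_eye" (4x4, takes a point from camera to tool coordinates, whose origin is the TCP and whose axes are the flange's). Camera axes: x right, y down, z forward; pixel columns grow to the right and rows downward; lengths in mm; the calibration is good to about 2 mm. A picture is of the moment at which its call begins: read the wrist's pose just before it. camera_params takes no time and is no camera call.
A pose or a line that the arm cannot do raises env.IKError and nothing moves.
- job.close_job(): hands the job in; it is judged then, once.
The state is a dict: "time": time; "q": joint angles; "joint_velocities": joint speeds; "tau": joint torques, N m; "tool_pos": TCP position; "ee_rot": TCP orientation; "contact_force": force on the tool from outside, world axes, zero at the start; "torque": the same for the moment, N m; "opening": finger opening in mm; "finger_force": force on a finger pad.
Only numpy, scipy, OpenCV 4.12 (cv2) and the standard library are available. Lean on these libraries where they do the work, as an engineer would, in place of code of your own. Each camera call takes 0.05 s, during which the arm holds its last target. There are 200 camera calls.

## Working session

There is one attempt and no reset: what is moved stays moved. The work goes in short steps, each a Python script; the robot and the scene stay as the last script left them, time stands still between calls to the robot, and variables do not carry over. Pictures are saved under pics/ and viewed, at most 10 in all, crops included, and the job is handed in when it is done.

```bash
mkdir -p pics; ls; python3 - <<'E'
from bench import env, ik, monitor, imaging, job
import cv2,numpy as np
s=monitor.read_state();print(s)
ims=[]
for n in("side","top","wrist"):
    p,d=imaging.grab_frame(n);np.savez(f"pics/{n}0.npz",p=p,d=d);cv2.imwrite(f"pics/{n}0.png",p[:,:,::-1])
    print(n,imaging.camera_params(n))
E
```

```text
pics
{'time': 0.0, 'q': array([ 8.95659942e-01,  3.81203200e-01,  1.29825347e+00, -1.32643464e-05,
        1.46361345e+00, -2.15323177e-01]), 'joint_velocities': array([-0.00042753, -0.00054826, -0.00056534,  0.00032938, -0.00063659,
        0.00052068]), 'tau': array([ 1.65534108e-03, -4.48466206e+01, -2.31281877e+01, -6.41871247e-05,
        4.73960827e-03, -5.82010898e-06]), 'tool_pos': array([243.92340987, 492.65099716, 247.71035952]), 'ee_rot': array([-7.15782189e-01, -3.05832194e+00,  2.10304427e-03]), 'contact_force': array([-0.0200178 ,  0.38016872,  0.00214993]), 'torque': array([ 0.10222547, -0.04117823, -0.07054904]), 'finger_force': 0.0, 'opening': 85.38500737478569}
side {'K': array([[409.21005862,   0.        , 251.39039088],
       [  0.        , 409.21005862, 190.98179528],
       [  0.        ,   0.        ,   1.        ]]), 'D': array([-0.05159736,  0.        ,  0.        ,  0.        ,  0.        ]), 'camera_from_world': array([[ 9.87594567e-01, -1.55250451e-01,  2.35428915e-02,
        -6.15456733e+02],
       [-5.86982061e-02, -5.04064315e-01, -8.61669129e-01,
  
[... 697 characters left out ...]
1106087e+02],
       [ 0.00000000e+00,  0.00000000e+00,  0.00000000e+00,
         1.00000000e+00]])}
wrist {'K': array([[326.48619793,   0.        , 257.18713738],
       [  0.        , 326.48619793, 190.21789191],
       [  0.        ,   0.        ,   1.        ]]), 'D': array([-0.02738489,  0.        ,  0.        ,  0.        ,  0.        ]), 'hand_eye': array([[-1.19664080e-04, -9.60518887e-01, -2.78214762e-01,
         6.80776516e+01],
       [ 9.99999629e-01,  1.22487724e-04, -8.52995026e-04,
        -2.83871046e-01],
       [ 8.53395726e-04, -2.78214760e-01,  9.60518516e-01,
        -1.25526543e+02],
       [ 0.00000000e+00,  0.00000000e+00,  0.00000000e+00,
         1.00000000e+00]])}
```

View pics/top0.png

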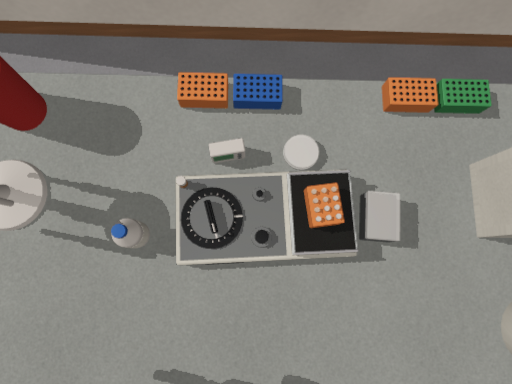

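View pics/side0.png

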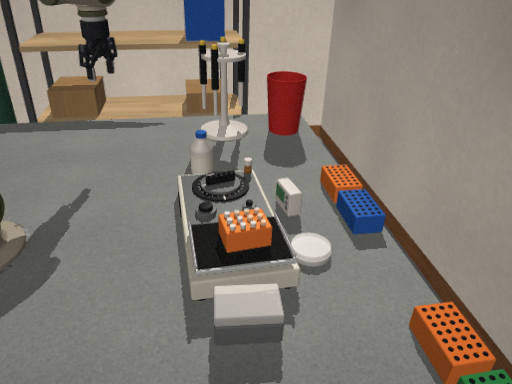

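The top view shows the dial at about (211,217), its white index mark near (217,236) and the long line near (240,216). Start is at (262,237), pause at (260,193) and the vial at (182,181). I'll locate these and look from nearby with the wrist camera.

```bash
cat > h.py <<'E'
from bench import env, ik, monitor, imaging, job
import cv2,numpy as np
from scipy.spatial.transform import Rotation as R
def campose(n,s=None):
    c=imaging.camera_params(n)
    if n!="wrist": T=np.linalg.inv(c["camera_from_world"])
    else:
        W=np.eye(4);W[:3,:3]=R.from_rotvec(s["ee_rot"]).as_matrix();W[:3,3]=s["tool_pos"];T=W@c["hand_eye"]
    return c["K"],c["D"],T
def onplane(uv,z,cam):
    K,D,T=cam
    u=cv2.undistortPoints(np.array(uv,float).reshape(-1,1,2),K,D)[:,0]
    r=np.c_[u,np.ones(len(u))]@T[:3,:3].T;o=T[:3,3]
    return o+r*((z-o[2])/r[:,2])[:,None]
def down(yaw): # tool z down, tool x at yaw
    return (R.from_euler('z',yaw)*R.from_rotvec([np.pi,0,0])).as_rotvec()
def grab(tag):
    s=monitor.read_state();p,d=imaging.grab_frame("wrist");np.savez(f"pics/{tag}.npz",p=p,d=d,pos=s["tool_pos"],rot=s["ee_rot"]);cv2.imwrite(f"pics/{tag}.png",p[:,:,::-1]);return s,p,d
E
python3 - <<'E'
from h import *
c=campose("top")
for n,uv,z in(("dial",(211,217),69),("idx",(217,236),69),("line",(240,216),61),("start",(262,237),77),("pause",(260,193),77)):
    print(n,onplane(uv,z,c)[0])
s=monitor.read_state();print(R.from_rotvec(s["ee_rot"]).as_matrix().round(3))
dc=onplane((211,217),69,c)[0]
st=onplane((262,237),77,c)[0]
for yaw in (-3.14,-2.4,-1.57,-.8,0,.8,1.57,2.4):
  print(yaw,ik([dc[0]-50,dc[1]-40,300],down(yaw)))
E
```

```text
dial [560.84975069 126.05613448  69.        ]
idx [517.5551311  111.17285308  69.        ]
line [564.76675724  59.59653528  61.        ]
start [515.6858284    8.97759287  77.        ]
pause [616.88185855  13.92197163  77.        ]
[[-0.896  0.444 -0.001]
 [ 0.444  0.896 -0.001]
 [ 0.    -0.001 -1.   ]]
-3.14 [-0.06191441  0.29095922  1.28304623  0.          1.56758721 -1.63430339]
-2.4 [-0.06191441  0.29095922  1.28304623  0.          1.56758721 -2.37430339]
-1.57 None
-0.8 [-6.19144086e-02  2.90959219e-01  1.28304623e+00 -4.44089210e-16
  1.56758721e+00  2.30888192e+00]
0 [-6.19144086e-02  2.90959219e-01  1.28304623e+00 -4.44089210e-16
  1.56758721e+00  1.50888192e+00]
0.8 [-6.19144086e-02  2.90959219e-01  1.28304623e+00 -4.44089210e-16
  1.56758721e+00  7.08881918e-01]
1.57 [-6.19144086e-02  2.90959219e-01  1.28304623e+00 -4.44089210e-16
  1.56758721e+00 -6.11180818e-02]
2.4 [-0.06191441  0.29095922  1.28304623  0.          1.56758721 -0.89111808]
```

```bash
python3 - <<'E'
from h import *
env.gripper_close()
env.reach([550,90,230],down(0))
s,p,d=grab("w1");print(s["time"],s["tool_pos"],s["opening"])
env.servo_line([500,90,230])
s,p,d=grab("w2");print(s["time"])
E
```

```text
2.75 [549.82473244  90.65678645 230.07090699] 0.0018790942668021823
3.2833
```

View pics/w1.png

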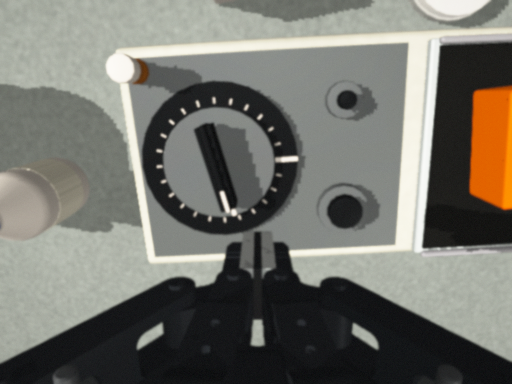

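View pics/w2.png

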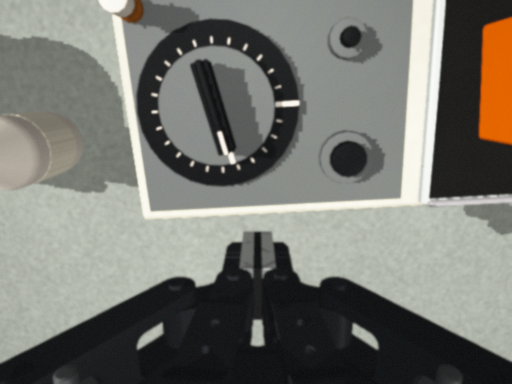

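w1: dial centre ≈ (220,158), index mark on disc ≈ (234,212), long line ≈ (287,159), start ≈ (345,210), pause ≈ (347,99), vial ≈ (124,68). w2 shows the same shifted up. Now I'll measure precisely in both pictures.

```bash
cat > meas.py <<'E'
from h import *
def rect(f,z,x0=480,y0=-20,w=160,h=240,sc=4):
    # image rows: x = x0+r/sc, cols: y=y0+c/sc
    c=imaging.camera_params("wrist");K,D,T=campose("wrist",{"ee_rot":f["rot"],"tool_pos":f["pos"]})
    X,Y=np.meshgrid(x0+np.arange(w*sc)/sc,y0+np.arange(h*sc)/sc,indexing='ij')
    P=np.stack([X,Y,np.full_like(X,z)],-1).reshape(-1,3)
    Ti=np.linalg.inv(T);uv=cv2.projectPoints(P,cv2.Rodrigues(Ti[:3,:3])[0],Ti[:3,3],K,D)[0].reshape(*X.shape,2).astype(np.float32)
    return cv2.remap(f["p"],uv[...,0],uv[...,1],cv2.INTER_LINEAR),X,Y
def comps(mask,X,Y,amin):
    n,l,st,_=cv2.connectedComponentsWithStats(mask.astype(np.uint8))
    return [(np.array([X[l==i].mean(),Y[l==i].mean()]),st[i,4]/16) for i in range(1,n) if st[i,4]/16>amin]
from scipy.optimize import least_squares
def measure(tag,dc0=(561,126)):
    f=np.load(f"pics/{tag}.npz")
    im,X,Y=rect(f,61);dc=np.array(dc0,float);wh=im.min(2)>130
    for k in range(4):
        r=np.hypot(X-dc[0],Y-dc[1])
        cs=comps(wh&(r>51)&(r<76),X,Y,2)
        big=max(cs,key=lambda t:t[1]);sm=np.array([t[0] for t in cs if 3<t[1]<25])
        ok=np.ones(len(sm),bool)
        for _ in range(3):
            q=least_squares(lambda v:np.hypot(*(sm[ok]-v[:2]).T)-v[2],[*dc,58],loss='soft_l1').x
            ok=abs(np.hypot(*(sm-q[:2]).T)-q[2])<2
        dc=q[:2]
    ta=np.arctan2(*(big[0]-dc)[::-1])
    print(tag,"centre",dc.round(2),"r",q[2].round(2),"n",ok.sum(),"long",big[0].round(1),big[1],"ang",np.degrees(ta).round(2))
    for z,lo,hi in((69,39.5,49),(95,15,37)):
        im,X,Y=rect(f,z);r=np.hypot(X-dc[0],Y-dc[1]);a=(im.min(2)>150)&(r>lo)&(r<hi)
        cs=comps(a,X,Y,5)
        for t in cs: print("  idx z",z,t[0].round(1),t[1],"ang",np.degrees(np.arctan2(*(t[0]-dc)[::-1])).round(2))
    return dc,ta
if __name__=="__main__":
    import sys
    for t in sys.argv[1:]:
        measure(t);f=np.load(f"pics/{t}.npz")
        im,X,Y=rect(f,77);cv2.imwrite(f"pics/{t}r77.png",im[...,::-1])
        im,X,Y=rect(f,77)
        for n,c0 in(("start",(516,9)),("pause",(617,14))):
            m=(im.max(2)<45)&(np.hypot(X-c0[0],Y-c0[1])<24);print(n,[(c.round(1),a) for c,a in comps(m,X,Y,40)])
E
python3 meas.py w1 w2
```

```text
w1 centre [553.43 120.5 ] r 65.22 n 9 long [595.2 141.4] 734.9375 ang 26.52
  idx z 69 [511.2 119.8] 5.5625 ang -178.99
  idx z 69 [512.2 133.8] 5.5 ang 162.06
  idx z 95 [531. 113.] 76.4375 ang -161.54
start [(array([522.3,   9.7]), np.float64(731.8125))]
pause [(array([619.8,  15.3]), np.float64(164.0))]
w2 centre [563.53 123.55] r 55.73 n 21 long [541.4 168.6] 699.75 ang 116.18
  idx z 69 [520.9 112.3] 65.8125 ang -165.24
  idx z 95 [536.8 116.2] 74.9375 ang -164.74
start [(array([521.2,   9.7]), np.float64(707.5))]
pause [(array([618.7,  15.3]), np.float64(169.625))]
```

```bash
sed -i 's/wh=im.min(2)>130/wh=im.min(2)>170/; s/r>51)&(r<76)/r>52)\&(r<74)/; s/\[\*dc,58\]/[*dc,62]/' meas.py
sed -i "s/dc0=(561,126)/dc0=(564,123.5)/" meas.py; python3 meas.py w1 w2
```

```text
w1 centre [565.8  124.71] r 53.72 n 10 long [567.2  60.7] 69.5625 ang -88.71
  idx z 69 [521.6 115.8] 55.5625 ang -168.66
  idx z 95 [538.1 116.8] 61.8125 ang -164.08
start [(array([522.3,   9.7]), np.float64(731.8125))]
pause [(array([619.8,  15.3]), np.float64(164.0))]
w2 centre [563.58 123.91] r 55.52 n 16 long [567.3  61. ] 74.25 ang -86.6
  idx z 69 [521.  112.4] 65.4375 ang -164.83
  idx z 95 [536.9 116.3] 73.75 ang -164.11
start [(array([521.2,   9.7]), np.float64(707.5))]
pause [(array([618.7,  15.3]), np.float64(169.625))]
```

w2 gives a good fit: centre (563.6, 123.8), index at −164.5°, long line at −86.6°. That means pushing about 78° counter-clockwise from the +y side. First I'll push to 6° short.

```bash
cat > push.py <<'E'
from h import *
C=np.array([563.6,123.8])
def pose(a,off,z,r=24):
    a=np.radians(a);u=np.array([np.cos(a),np.sin(a)]);n=np.array([-u[1],u[0]])
    return [*(C+r*u-off*n),z],down(a-np.pi/2)   # tool x opposite to push direction
def look(tag):
    env.reach([500,90,230],down(0));s,_,_=grab(tag);print("t",s["time"])
def push(a0,a1,lift=True):
    p,o=pose(a0,30,150);env.reach(p,o)
    env.servo_line(pose(a0,30,93)[0],max_speed=100)
    env.servo_line(pose(a0,18.5,93)[0],max_speed=30)
    s=monitor.read_state();print(s["time"],s["contact_force"].round(1))
    for a in np.linspace(a0,a1,int(np.ceil(abs(a1-a0)/6))+1)[1:]:
        p,o=pose(a,18,93);env.servo_line(p,o,max_speed=25)
        s=monitor.read_state();print(round(a,1),s["contact_force"].round(1),s["tool_pos"].round(1))
    env.servo_line(pose(a1,28,93)[0],max_speed=30)
    env.servo_line(pose(a1,28,150)[0],max_speed=100)
E
python3 - <<'E'
from push import *
push(-164.5,-92.6)
look("w3")
E
python3 meas.py w3
```

```text
6.1083 [-1.9  1.8  1.7]
-158.5 [-1.9  4.3  2.5] [534.6 132.   93.1]
-152.5 [-1.4  4.1  3.3] [534.1 128.9  93.1]
-146.5 [-1.4  4.5  2.5] [533.8 125.7  93.1]
-140.5 [-1.   4.4  1.9] [533.6 122.5  92.9]
-134.5 [-0.6  4.   1.6] [533.9 119.3  92.9]
-128.6 [-1.2  3.8  1.7] [534.5 116.3  92.9]
-122.6 [-2.2  3.   0.3] [535.4 113.3  92.9]
-116.6 [-3.   3.2 -0.3] [536.6 110.4  92.9]
-110.6 [-2.5  2.7 -0.9] [538.2 107.6  92.9]
-104.6 [-3.4  2.2 -0.8] [540.  105.1  92.9]
-98.6 [-3.6  2.1 -0.3] [542.1 102.8  92.9]
-92.6 [-3.1  1.8 -0.1] [544.5 100.6  93. ]
t 13.2167
w3 centre [563.64 123.66] r 55.66 n 18 long [567.4  60.5] 63.9375 ang -86.55
  idx z 69 [566.   79.5] 34.5 ang -86.9
  idx z 95 [565.1  96.4] 69.4375 ang -86.92
start [(array([521.2,   9.6]), np.float64(710.5))]
pause [(array([618.7,  15.3]), np.float64(171.75))]
```

View pics/w3.png

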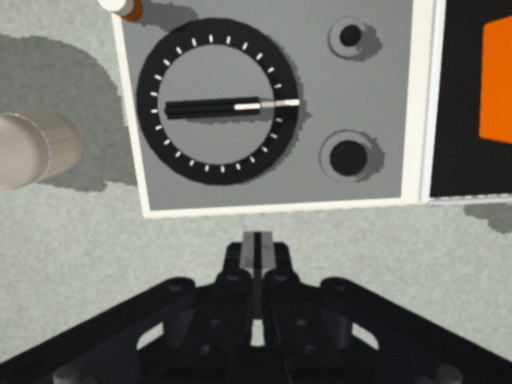

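w3 shows the index line (283,103) continuous with the long line. Measured, that is −86.9° against −86.55°, or about 0.3 mm, so the dial is set. Next I'll press start.

```bash
python3 - <<'E'
from h import *
env.reach([521.3,9.7,130],down(0))
env.servo_line([521.3,9.7,98],max_speed=60)
env.wait(.3);f0=monitor.read_state()["contact_force"][2]
for z in np.arange(95,83,-1):
    env.servo_line([521.3,9.7,z],max_speed=20);s=monitor.read_state();f=s["contact_force"][2]-f0
    print(z,s["tool_pos"].round(1),f.round(1))
    if f>9: break
env.wait(.3)
print(monitor.read_state()["contact_force"]-f0)
env.servo_line([521.3,9.7,150],max_speed=60)
env.reach([500,90,230],down(0));s,_,_=grab("w4");print(s["time"])
E
python3 meas.py w4
```

```text
95 [521.2   9.7  94.8] 0.6
94 [521.4   9.7  94.1] 1.4
93 [521.4   9.7  93.1] 1.8
92 [521.4   9.7  92. ] 2.3
91 [521.4   9.7  91. ] 2.3
90 [521.4   9.7  90. ] 3.5
89 [521.4   9.7  89. ] 3.6
88 [521.4   9.7  88.1] 4.2
87 [521.4   9.7  87.9] 12.0
[-2.18200364  0.02740765 13.01209371]
19.1667
w4 centre [563.62 123.95] r 55.65 n 16 long [567.4  60.5] 63.6875 ang -86.55
  idx z 69 [566.   79.9] 34.5 ang -86.92
  idx z 95 [565.1  96.5] 69.3125 ang -86.87
start [(array([521.2,   9.7]), np.float64(711.625))]
pause [(array([618.6,  15.4]), np.float64(171.0625))]
```

View pics/w4.png

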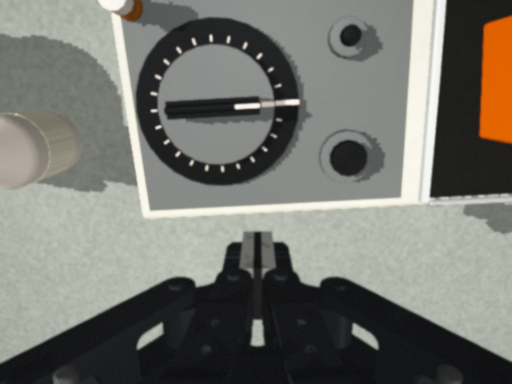

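The button reached its stop (force rose from 4 to 12 N). w4 shows it back out at (349,158) and the dial still on the line at (283,103).

```bash
python3 -c "
from bench import job
print(job.close_job())"
```

```text
the job is handed in; nothing more can be done
None
```

The job is handed in: the dial measures about 0.3 mm off the long line, start was pressed to its stop and came back out, the pause button and bystanders weren't touched, and it took about 19 s; the judge's result was not shown.

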